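# Load the toy washing machine with soap and wind its crank tight

## Robot

A 6-joint arm with a two-finger parallel gripper is mounted at the origin on the work surface. World frame = base frame: x ahead of the robot, y to its left, z up, the work surface at z = 0. Lengths are in m, angles in rad, forces in N, time in s.
With the tool pointing down it reaches from about 0.35 to 0.85 m from the base axis. Payload 8.1 kg.
Tool frame: the origin (TCP) lies midway between the tips of the shut fingers; the grasp point (between the pads) lies 19 mm behind it (ctrl.grasp_offset is the distance from the TCP to the grasp point, in m); z points along the fingers, y is the direction in which the jaws open and shut (so a half turn about z gives the same grasp; the last joint's range is limited). The gripper opens to 85 mm and grips with 20 to 120 N. Pads are 22 mm wide; open, the fingers measure 114 mm over their backs; the gripper's body (76 mm by 85 mm) begins 54 mm behind the grasp point. The pads swing forward as they close: fully open they stand 13 mm farther back than shut.
Start: joints at [-1.264, 0.13, 1.488, -0, 1.523, -0.085], TCP at [0.229, -0.555, 0.231] pointing down, gripper open.
Joint ranges: [-2.96, 2.96], [-0.89, 2.26], [0.02, 2.5], [-1.34, 4.48], [0, 2.73], [-2.66, 2.66]. Speed limits (rad/s): [2.39, 2.39, 2.79, 3.14, 3.14, 3.14].

## Interface

Orientations are given as [roll, pitch, yaw] about the fixed x, y, z axes, in that order (R = Rz(yaw) Ry(pitch) Rx(roll)).
In Python, from station import monitor, grab_frame, job, ctrl gives the robot as it stands.
- The arm moves only by the tool servo_tool, never from a script. Its argument "increments" is a list that holds one entry, the list of rows, each a list of 7 numbers: the turn, a rotation vector about the tool's x, y, z in rad, then the shift along the tool's x, y, z in mm, then the closure, from -1 (fully open) to 1 (shut). A call has 1 to 5 rows; each row shifts and turns the commanded pose from where the row before left it, along the tool's axes as they then stand; what a row does not reach is not made up. A row lasts 1/12 s, in which the tool goes at most 41.7 mm and 7.16 degrees, less where a joint would pass 70% of its speed; a pose out of reach is approached as far as the arm can. A call with a gripper value outside its range is refused whole. The fingers move at their own pace and stop on an object; the grip force is fixed at half the most. Time passes only in rows, so rows that do not move let the fingers close. It gives the time, the measured TCP pose, the force and the opening at its end, in the units of the state.
- monitor.state(): the state, without advancing time (a new reading comes with each control period).
- grab_frame(name): name is "side" or "top" or "wrist"; returns a dict with "image" (480x640x3 uint8, blue, green, red), "fx", "fy", "cx", "cy" (pixels), "R" (3x3) and "t" (3): a world point X has camera coordinates R X + t. Camera axes: x right, y down, z forward; pixel columns grow to the right and rows downward; lengths in m; the calibration is good to about 2 mm. A picture is of the moment at which its call begins. There is no depth.
- job.sign_off(): hands the job in, once; it reports no verdict.
The state is a dict: "time_s": time; "joint_pos": joint angles; "qvel": joint speeds; "effort": joint torques, N m; "ee_pos": TCP position; "eef_rot": TCP orientation; "force": force on the tool from outside, world axes, zero at the start; "ft_torque": the same for the moment, N m; "opening": finger opening in m.
Only numpy, scipy, OpenCV 4.12 (cv2) and the standard library are available. Lean on these libraries where they do the work, as an engineer would, in place of code of your own. Each camera call takes 0.05 s, during which the arm holds its last target. There are 200 camera calls.

## Task

Stand the wooden toy detergent bottle from the ironing board upright in the round well of the washing machine's open detergent drawer and let go of it. Then take the loose wooden sleeve of the crank on top of the machine, turn it clockwise (seen from above), always by the sleeve, until the drum comes up against its stop one to two turns on, and pull it firmly tight there so that the crank arm gives, without forcing it. Let go, leaving it tight and everything else in its place.

Things in the scene. Friction and masses are not known exactly. Their poses are not given: they have to be found in the camera images.
- bottle_mid (a point): beech toy detergent bottle, 30 mm across, 64 mm tall (straight for the lower 46 mm, then an 18 mm neck), about 40 g, loose, standing near one end of the ironing board; this point is its centre, 32 mm above its underside; z is up along the bottle
- board: beech toy ironing board, fixed, 220 mm long along its x and 80 mm wide, top 70 mm above the table; origin on the table under its middle. It stands either left or right of the washing machine, the laundry basket on the other side
- washer: cream toy washing machine, fixed to the table, 170 mm (x) by 190 mm (y) by 150 mm tall; origin on the table under its centre; its front with the round door faces its own -x. A detergent drawer block 60 mm square juts out of the front at the upper left as seen by the robot (+y side), its top 140 mm above the table
- well (a point): centre of the floor of the round well in the detergent drawer, 128 mm above the table; the well is 36 mm across and 12 mm deep, so the bottle stands in it with 52 mm showing; axes as the washing machine's (115 mm in front of the crank axis, 50 mm to the machine's +y)
- hub (a point): point on the upright crank axis, in the middle of the machine's top, at the height of the sleeve's centre (198 mm above the table)
- grip (a point): centre of the upright wooden crank sleeve, 20 mm in diameter, 46 mm tall (175 to 221 mm above the table), which spins freely on its pin; it runs on a circle of 50 mm radius about hub. The steel crank arm lies under it (top 171 mm above the table); a flat steel cap of 14 mm tops the pin at 225 mm
- sleeve: the same sleeve as a body; origin at its centre
- drum: cream round plate of 62 mm radius under the crank arm, turning with the drum (about 1.6 N on the sleeve); origin on the crank axis, on the machine's top. A raised grey rib on it lies under the arm until the arm gives. Clockwise it runs to a hard hidden stop, 1.0 to 1.7 turns after the start, at an angle that differs each time
- windup (a joint): how far (rad) the arm has given clockwise against the drum plate; 0 at the start. A stiff slipping spring: rigid up to 4 N along the sleeve's path, then 0.1 rad (5 mm) for each further 2.4 N, so it gives only at the drum's stop. 0.2 rad (9 N) is tight, 0.65 (20 N) breaks it; aim at 12 to 15 N. Let go, it springs back to about 0.16 and stays: left tight
- iron: small steel toy iron, 60 mm long, 40 mm tall, loose on the ironing board (bystander)
- spool: wooden thread spool, 24 mm across, 22 mm tall, loose on the ironing board's narrow end (bystander)
- basket: blue slatted laundry basket, 160 x 110 x 75 mm, loose (bystander)
- plant: pink ceramic pot with a plant, 72 mm across, 130 mm tall, loose (bystander)
- pail: small metal pail, 64 mm across, 55 mm tall, loose (bystander)
- jar: white jar, 44 mm across, 60 mm tall, loose (bystander)
- pegblock: wooden clothes peg, 60 x 12 x 12 mm, lying loose on the left of the table (bystander)
Mind the look-alikes: they are no part of the job. What is shaped like the part that bears bottle_mid but blue is not meant.

How it is judged:
On the way, in this order (a step that is already met when the one before it is completed fails the run):
1. the bottle stands in the drawer's well and is let go (horizontal distance between bottle_mid and well below 0.006 m and z of bottle_mid in the frame of well below 0.036 m and angle between bottle_mid's own z axis and vertical below 0.12 rad and contact force between the fingers and bottle below 0.1 N), for 0.2 s.
2. with the sleeve held, the crank is pulled tight against the drum's stop (the arm has given 0.2 rad) (value of joint windup above 0.2 rad and contact force between the fingers and sleeve above 0.5 N), for 0.2 s.
At the end, for the whole second after the job is handed in: The bottle stands upright (within 0.12 rad) on the floor of the drawer's well (centre within 6 mm of the well's axis and at most 36 mm above its floor), the crank is let go and at rest, still tight against the drum's stop (its arm given by more than 0.08 rad) (horizontal distance between bottle_mid and well below 0.006 m and z of bottle_mid in the frame of well below 0.036 m and angle between bottle_mid's own z axis and vertical below 0.12 rad and value of joint windup above 0.08 rad and angular speed of drum below 0.1 rad/s); the robot touches nothing.
It fails at once if the crank was forced (arm given more than 0.65 rad, about 20 N on the sleeve) (value of joint windup above 0.65 rad).
It fails at once if the drum was turned without holding the sleeve (angular speed of drum above 0.5 rad/s and contact force between the fingers and sleeve below 0.2 N).
It fails at once if another thing was moved by more than 30 mm (distance of any of iron, spool, basket, plant, pail, jar, pegblock from where it was at the start of the episode above 0.03 m).
It also fails if it takes over 67 s, if anything falls off the work surface, if the arm or the gripper's body presses on something with over 40 N, if the wrist force passes 120 N, or if a joint passes its speed limit or range.

## Working session

There is one attempt and no reset: what is moved stays moved. The work goes in short steps, Python scripts to look and compute and a tool call to move; the robot and the scene stay as the last step left them, time stands still between calls to the robot, and variables do not carry over. Pictures are saved under pics/ and viewed, about 8 in all and at most 12, crops included, and the job is handed in when it is done.

Besides the shell and the picture viewer there is one more tool, called after ">>>" as a command line: name --argument value ..., lists and objects as JSON in quotes. servo_tool: Moves the arm, as the interface text tells. Its arguments: {"type":"object","properties":{"increments":{"type":"array"}},"required":["increments"]}

```bash
ls; mkdir -p pics
python3 - <<'E'
from station import monitor, grab_frame, job, ctrl
import cv2,pickle
print(monitor.state(), ctrl.grasp_offset)
for n in ("top","side"):
    f=grab_frame(n); cv2.imwrite(f"pics/{n}0.png",f["image"]); pickle.dump(f,open(f"{n}0.pkl","wb"))
    print(n,f["fx"],f["cx"],f["cy"],f["R"],f["t"])
E
```

```text
pics
{'time_s': 0.0, 'joint_pos': array([-1.26440932e+00,  1.31205995e-01,  1.48924882e+00, -8.57937364e-06,
        1.52298842e+00, -8.54251850e-02]), 'qvel': array([-0.00068664,  0.00045695,  0.00028591, -0.00075032,  0.00158406,
        0.00108862]), 'effort': array([-1.24572118e-03, -5.69407225e+01, -5.00555062e+01, -4.31712078e-04,
        1.48667931e-02, -2.90617015e-05]), 'ee_pos': array([ 0.22896003, -0.55401718,  0.23023437]), 'eef_rot': array([-3.13974809e+00, -1.49356123e-04,  3.91812476e-01]), 'force': array([0.22080712, 1.08283563, 0.6403522 ]), 'ft_torque': array([-0.01932939,  0.01114485, -0.03143473]), 'opening': 0.08529570422758602} 0.0187
top 452.999810277639 316.5115013876863 231.91009467106923 [[-4.15357014e-03 -9.99733519e-01  2.27076901e-02]
 [-9.89921227e-01  8.96168237e-04 -1.41616246e-01]
 [ 1.41558158e-01 -2.30670375e-02 -9.89661154e-01]] [0.04248148 0.64436536 1.02264967]
side 483.913804049692 313.67022649503264 243.47522109231676 [[-0.88377786 -0.46779509  0.01021986]
 [-0.28136907  0.5138691  -0.81041347]
 [ 0.37385577 -0.71910104 -0.5857692 ]] [0.55703385 0.2499117  0.85509415]
```

View pics/top0.png

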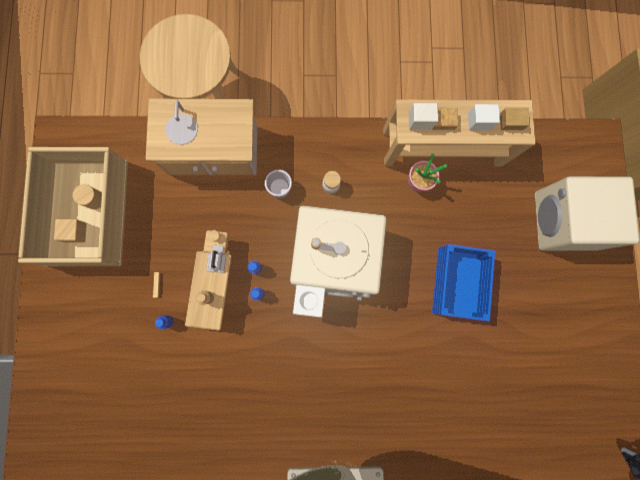

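View pics/side0.png

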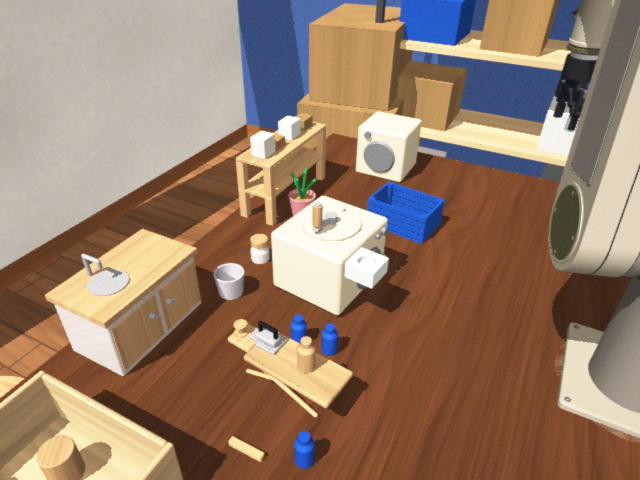

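Top view: the beech bottle is at about (204,297), and in the side view at (306,356). Possible mix-ups are the blue bottles at top (254,267), (257,294) and (164,322), the beech spool at (214,237), and the jar at (332,182). I choose the beech one on the board. The sleeve is at about (315,243) and the drawer well at (309,300). Next is a close crop to confirm.

Run:
```python
import cv2,numpy as np
t=cv2.imread("pics/top0.png");s=cv2.imread("pics/side0.png")
a=cv2.resize(t[200:340,180:400],None,fx=3.6,fy=3.6,interpolation=cv2.INTER_CUBIC)
cv2.imwrite("pics/topcrop.png",a)
b=cv2.resize(s[190:390,225:395],None,fx=3,fy=3,interpolation=cv2.INTER_CUBIC)
cv2.imwrite("pics/sidecrop.png",b)
```

```text
(no output)
```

View pics/topcrop.png

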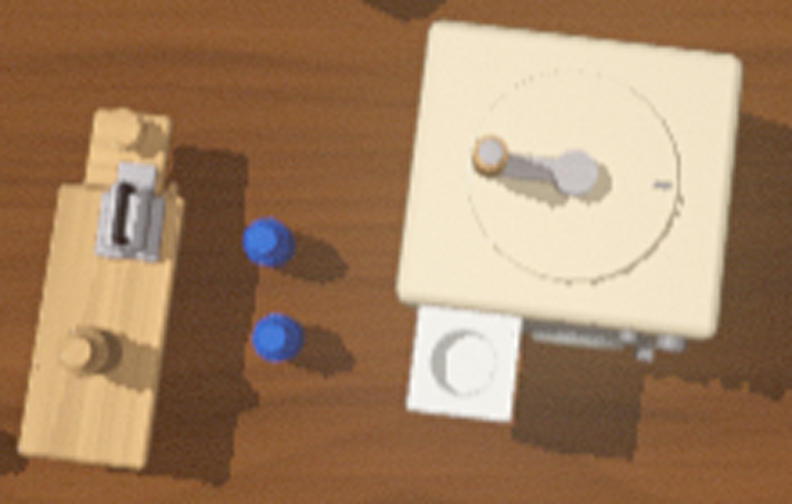

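View pics/sidecrop.png

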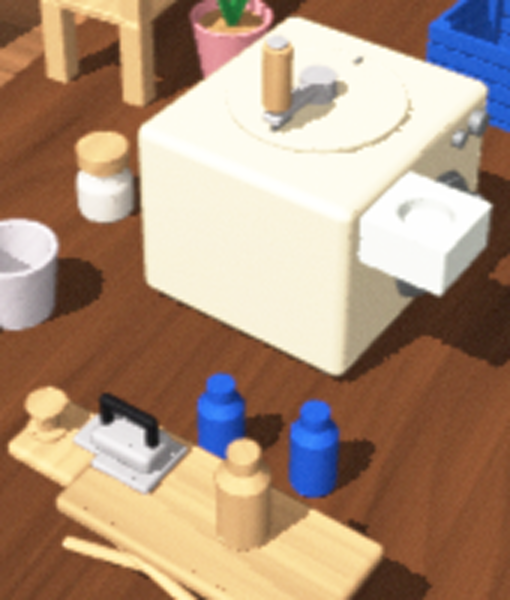

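The crops confirm it. The beech bottle stands on the board, with its neck top at topcrop (76,353) and sidecrop (244,452). The well rim is at topcrop (464,363) and the sleeve cap at topcrop (491,153). Next I compute positions.

```bash
cat > h.py <<'E'
import numpy as np,pickle,cv2
from station import monitor, grab_frame
def ray(f,p):
    d=f["R"].T@np.array([(p[0]-f["cx"])/f["fx"],(p[1]-f["cy"])/f["fy"],1]); return -f["R"].T@f["t"],d
def onz(f,p,z):
    c,d=ray(f,p); return c+d*(z-c[2])/d[2]
def tri(f,p,g,q):
    a,u=ray(f,p);b,v=ray(g,q); s=np.linalg.lstsq(np.c_[u,-v],b-a,rcond=None)[0]
    return (a+u*s[0]+b+v*s[1])/2,np.linalg.norm(a+u*s[0]-b-v*s[1])
def proj(f,X):
    c=f["R"]@np.array(X)+f["t"]; return np.array([f["cx"]+f["fx"]*c[0]/c[2],f["cy"]+f["fy"]*c[1]/c[2]])
T=lambda x,y:((x+.5)/3.6-.5+180,(y+.5)/3.6-.5+200)
S=lambda x,y:((x+.5)/3-.5+225,(y+.5)/3-.5+190)
E
python3 - <<'E'
from h import *
np.set_printoptions(precision=4,suppress=True)
t=pickle.load(open("top0.pkl","rb"));s=pickle.load(open("side0.pkl","rb"))
print("bottle tri",tri(t,T(76,353),s,S(244,452)),"z134",onz(t,T(76,353),.134),onz(s,S(244,452),.134))
print("bottle base side", onz(s,S(243,540),.07))
print("well rim",onz(t,T(464,363),.14),onz(s,S(426,222),.14))
print("drawer", *[onz(t,T(*p),.14) for p in((417,305),(521,318),(512,421),(407,409))])
print("side drawer",*[onz(s,S(*p),.14) for p in((490,215),(440,247))])
C=np.array([onz(t,T(*p),.15) for p in((430,22),(741,58),(718,338),(398,300))]);print(C,C.mean(0))
Cs=np.array([onz(s,S(*p),.15) for p in((296,18),(487,92),(345,212),(140,133))]);print(Cs,Cs.mean(0))
print("cap",tri(t,T(491,153),s,S(278,42)),onz(t,T(491,153),.225),onz(s,S(278,42),.225))
print("hubcap",tri(t,T(577,172),s,S(318,76)),onz(t,T(577,172),.175),onz(s,S(318,76),.175))
print("drumc",onz(t,T(575,178),.155))
print("board",*[onz(t,T(*p),.07) for p in((60,185),(183,195),(145,467),(20,455))])
print("spool",onz(t,T(132,131),.092),"iron",onz(t,T(130,220),.08))
E
```

```text
bottle tri (array([0.4926, 0.2875, 0.1332]), np.float64(0.0009676626139449668)) z134 [0.4922 0.2871 0.134 ] [0.4928 0.2883 0.134 ]
bottle base side [0.491  0.2925 0.07  ]
well rim [0.4855 0.0604 0.14  ] [0.4822 0.0717 0.14  ]
drawer [0.5192 0.0879 0.14  ] [0.5114 0.027  0.14  ] [0.4521 0.0326 0.14  ] [0.4592 0.0936 0.14  ]
side drawer [0.4497 0.0459 0.14  ] [0.4652 0.0903 0.14  ]
[[ 0.6861  0.0804  0.15  ]
 [ 0.6644 -0.1047  0.15  ]
 [ 0.4993 -0.087   0.15  ]
 [ 0.5219  0.0987  0.15  ]] [ 0.5929 -0.0032  0.15  ]
[[ 0.659  -0.0972  0.15  ]
 [ 0.4974 -0.0709  0.15  ]
 [ 0.5256  0.0985  0.15  ]
 [ 0.6812  0.0866  0.15  ]] [0.5908 0.0043 0.15  ]
cap (array([0.5996, 0.0463, 0.2224]), np.float64(0.0015317349685999768)) [0.5986 0.0461 0.225 ] [0.5984 0.0504 0.225 ]
hubcap (array([ 0.5948, -0.0043,  0.1702]), np.float64(0.0014147383793548746)) [ 0.5936 -0.0042  0.175 ] [0.5923 0.0026 0.175 ]
drumc [ 0.5922 -0.0045  0.155 ]
board [0.5973 0.3152 0.07  ] [0.5908 0.2376 0.07  ] [0.4223 0.2572 0.07  ] [0.43   0.3342 0.07  ]
spool [0.6287 0.2664 0.092 ] iron [0.5742 0.2685 0.08  ]
```

Top and side views agree within 2 mm for the bottle at (0.4925, 0.2875), and its height (0.133 against 0.134) is right. Machine centre is (0.593, -0.004) with yaw about -0.115, which puts the well at (0.4855, 0.060). The sleeve is at (0.5985, 0.047), 51 mm from the hub, as it should be. Moving above the bottle.

>>> servo_tool --increments '[[[0,0,0.1012,0,0,-6,-1],[0,0,0.1012,0,0,-6,-1],[0,0,0.1012,0,0,-6,-1],[0,0,0.1012,0,0,-6,-1],[0,0,0.1012,0,0,-6,-1]]]'

```text
time_s: 0.52
ee_pos: [0.229, -0.5542, 0.2609]
eef_rot: [-3.141, 0.0, -0.119]
force: [0.1, -0.3, -0.6]
opening: 0.0853
```

>>> servo_tool --increments '[[[0,0,0,7,-36,0,-1],[0,0,0,7,-36,0,-1],[0,0,0,7,-36,0,-1],[0,0,0,7,-36,0,-1],[0,0,0,7,-36,0,-1]]]'

```text
time_s: 0.93
ee_pos: [0.2844, -0.3779, 0.2606]
eef_rot: [-3.141, 0.0, -0.115]
force: [1.9, -0.6, 0.6]
opening: 0.0857
```

>>> servo_tool --increments '[[[0,0,0,7,-36,0,-1],[0,0,0,7,-36,0,-1],[0,0,0,7,-36,0,-1],[0,0,0,7,-36,0,-1],[0,0,0,7,-36,0,-1]]]'

```text
time_s: 1.35
ee_pos: [0.3396, -0.2031, 0.261]
eef_rot: [-3.141, 0.0, -0.115]
force: [0.7, -0.2, -0.0]
opening: 0.0854
```

>>> servo_tool --increments '[[[0,0,0,7,-36,0,-1],[0,0,0,7,-36,0,-1],[0,0,0,7,-36,0,-1],[0,0,0,7,-36,0,-1],[0,0,0,7,-36,0,-1]]]'

```text
time_s: 1.77
ee_pos: [0.3949, -0.0281, 0.2611]
eef_rot: [3.142, -0.0, -0.114]
force: [0.6, -0.1, 0.2]
opening: 0.0854
```

>>> servo_tool --increments '[[[0,0,0,7,-36,0,-1],[0,0,0,7,-36,0,-1],[0,0,0,7,-36,0,-1],[0,0,0,7,-36,0,-1],[0,0,0,7,-36,0,-1]]]'

```text
time_s: 2.18
ee_pos: [0.4502, 0.1469, 0.261]
eef_rot: [3.141, 0.0, -0.114]
force: [1.6, -0.1, 0.4]
opening: 0.0857
```

>>> servo_tool --increments '[[[0,0,0,6,-34,-8,-1],[0,0,0,6,-34,-8,-1],[0,0,0,6,-34,0,-1],[0,0,0,6,-34,0,-1],[0,0,0,2,-9,0,-1]]]'

```text
time_s: 2.6
ee_pos: [0.4925, 0.29, 0.2762]
eef_rot: [-3.141, 0.001, -0.111]
force: [0.7, 0.3, -0.9]
opening: 0.0851
```

Run:
```python
from h import *
f=grab_frame("wrist"); pickle.dump(f,open("w1.pkl","wb")); cv2.imwrite("pics/w1.png",f["image"])
print(monitor.state()["ee_pos"],-f["R"].T@f["t"])
print("expect top",proj(f,(.4925,.2875,.134)),"base",proj(f,(.4925,.2875,.07)))
print("blue",*[onz(pickle.load(open("top0.pkl","rb")),T(*p),.064) for p in((266,241),(275,338))])
```

```text
[0.49243378 0.28943294 0.27601718] [0.56306956 0.2821072  0.41903657]
expect top [315.07752874 229.97634064] base [314.52733122 213.95355006]
blue [0.56194364 0.18549504 0.064     ] [0.50093997 0.17890436 0.064     ]
```

View pics/w1.png

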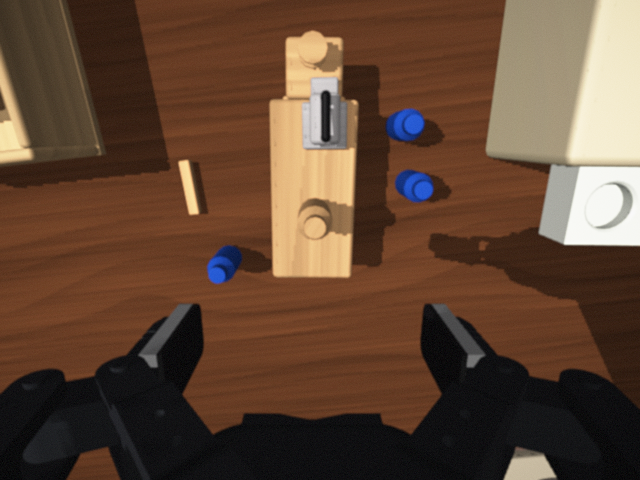

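Wrist view: bottle neck top at about (315,228), against an expected (315,230), so it agrees to about 1 mm. The well rim is at about (608,205). Descending.

Run:
```python
from h import *
f=pickle.load(open("w1.pkl","rb"))
print("neck",onz(f,(315,228),.134),"well",onz(f,(608,205),.14))
g=f["image"][150:260,545:640]; 
print(monitor.state()["ee_pos"])
```

```text
neck [0.49411422 0.28738434 0.134     ] well [0.48849859 0.06288695 0.14      ]
[0.49243378 0.28943294 0.27601718]
```

>>> servo_tool --increments '[[[0,0,0,0,1.8,37,-1],[0,0,0,0,0,37,-1],[0,0,0,0,0,37,-1],[0,0,0,0,0,37,-1],[0,0,0,0,0,30,-1]]]'

```text
time_s: 3.07
ee_pos: [0.4909, 0.2825, 0.0961]
eef_rot: [3.14, 0.002, -0.115]
force: [0.3, -0.1, -1.1]
opening: 0.0855
```

>>> servo_tool --increments '[[[0,0,0,0,0,4,-1],[0,0,0,0,0,0,-1]]]'

```text
time_s: 3.23
ee_pos: [0.4903, 0.2824, 0.0928]
eef_rot: [3.138, 0.005, -0.115]
force: [-0.2, 0.5, 0.5]
opening: 0.0855
```

>>> servo_tool --increments '[[[0,0,0,2.3,-5.2,4.5,-1],[0,0,0,0,0,0,-1],[0,0,0,0,0,0,1],[0,0,0,0,0,0,1],[0,0,0,0,0,0,1]]]'

```text
time_s: 3.65
ee_pos: [0.4961, 0.2895, 0.0923]
eef_rot: [-3.14, -0.002, -0.114]
force: [-0.8, -0.7, 0.8]
opening: 0.0519
```

>>> servo_tool --increments '[[[0,0,0,0,0,0,1],[0,0,0,0,0,0,1],[0,0,0,0,0,0,1],[0,0,0,0,0,0,1],[0,0,0,0,0,0,1]]]'

```text
time_s: 4.07
ee_pos: [0.4957, 0.2892, 0.0916]
eef_rot: [-3.141, -0.001, -0.114]
force: [-1.3, -1.2, 6.2]
opening: 0.0284
```

>>> servo_tool --increments '[[[0,0,0,0,0,-15,1],[0,0,0,0,0,-25,1],[0,0,0,0,0,-30,1],[0,0,0,0,0,-25,1],[0,0,0,0,0,-10,1]]]'

```text
time_s: 4.48
ee_pos: [0.4969, 0.2898, 0.2001]
eef_rot: [-3.139, -0.005, -0.114]
force: [-0.1, 0.2, 0.7]
opening: 0.0285
```

>>> servo_tool --increments '[[[0,0,0,6,27,0,1],[0,0,0,6,27,0,1],[0,0,0,6,27,0,1],[0,0,0,2,27,0,1],[0,0,0,0,27,0,1]]]'

```text
time_s: 4.9
ee_pos: [0.4994, 0.1513, 0.1947]
eef_rot: [3.141, 0.001, -0.114]
force: [0.9, 1.0, 0.4]
opening: 0.0284
```

>>> servo_tool --increments '[[[0,0,0,0,30,0,1],[0,0,0,0,27,0,1],[0,0,0,0,20,0,1],[0,0,0,0,11,0,1],[0,0,0,0,0,0,1]]]'

```text
time_s: 5.32
ee_pos: [0.4893, 0.0634, 0.1951]
eef_rot: [3.141, 0.001, -0.117]
force: [-0.2, 0.2, 0.0]
opening: 0.0285
```

Run:
```python
from h import *
s=monitor.state();print(s["ee_pos"],s["eef_rot"])
im=[]
for n in("side","wrist","top"):
    f=grab_frame(n);pickle.dump(f,open(n+"2.pkl","wb"));im.append(f["image"])
c=[cv2.resize(im[0][190:310,290:420],None,fx=3,fy=3,interpolation=cv2.INTER_CUBIC),cv2.resize(im[1][60:300,190:456],None,fx=1.5,fy=1.5)]
cv2.imwrite("pics/p2.png",np.hstack([c[0],c[1][:360]]))
print(c[0].shape,c[1].shape)
```

```text
[0.48931568 0.06342831 0.19505593] [ 3.14100583e+00  8.92191634e-04 -1.16585315e-01]
(360, 390, 3) (360, 399, 3)
```

View pics/p2.png

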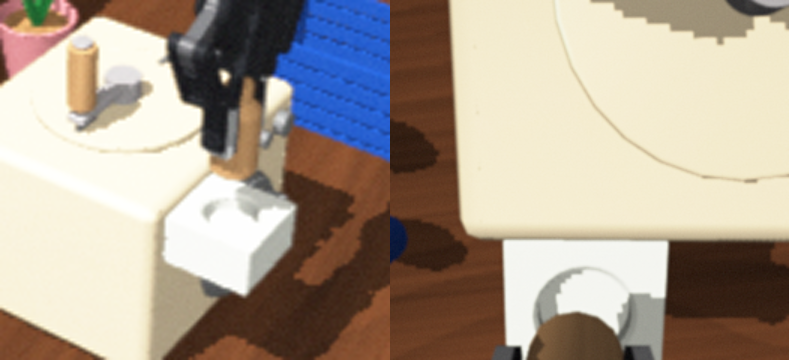

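The side crop shows the bottle held upright behind and above the well. The wrist crop shows the well rim at crop (584,314), with the bottle top overlapping it. I need the bottle's own offset in the gripper, so I take one bigger wrist crop.

Run:
```python
from h import *
f=pickle.load(open("wrist2.pkl","rb"))
print("well",onz(f,(319.3,269),.14), "exp bottle top",proj(f,(.4875,.0634,.237)), "tcp",proj(f,(.4893,.0634,.1953)))
cv2.imwrite("pics/p3.png",cv2.resize(f["image"][220:400,220:420],None,fx=3,fy=3,interpolation=cv2.INTER_CUBIC))
```

```text
well [0.48801889 0.0606354  0.14      ] exp bottle top [316.94039812 375.87460992] tcp [315.10555392 311.3861509 ]
```

View pics/p3.png

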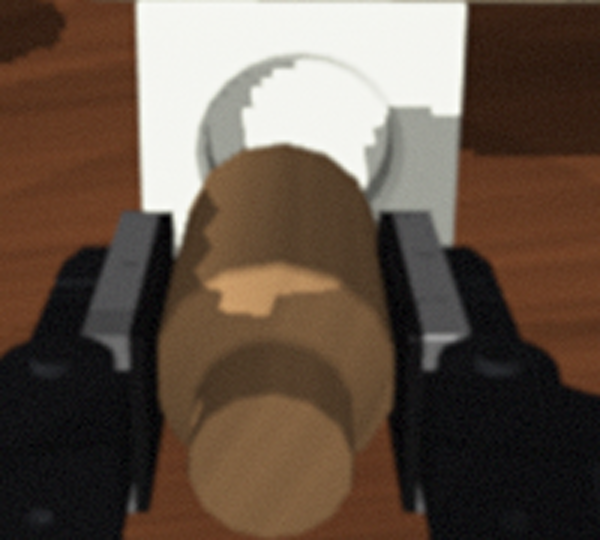

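Run:
```python
from h import *
f=pickle.load(open("wrist2.pkl","rb"));P=lambda x,y:((x+.5)/3-.5+220,(y+.5)/3-.5+220)
print("neck",onz(f,P(270,465),.237),"shoulderL/R",onz(f,P(158,360),.219),onz(f,P(396,360),.219),"base front",onz(f,P(284,145),.1734))
print("well",onz(f,P(298,145),.14),"L/R/front",onz(f,P(199,145),.14),onz(f,P(396,145),.14),onz(f,P(298,53),.14))
s=pickle.load(open("side2.pkl","rb"));Q=lambda x,y:((x+.5)/3-.5+290,(y+.5)/3-.5+190)
print("side: base near",onz(s,Q(233,180),.1734),"exp base centre",(proj(s,(.4875,.0634,.1734))-[290,190])*3)
print("well rim side L/R",onz(s,Q(203,213),.14),onz(s,Q(262,208),.14),"exp",(proj(s,(.4868,.0604,.14))-[290,190])*3)
```

```text
neck [0.48821139 0.06564407 0.237     ] shoulderL/R [0.49163531 0.07898118 0.219     ] [0.48827731 0.05037118 0.219     ] base front [0.50092486 0.06223418 0.1734    ]
well [0.48863972 0.06073808 0.14      ] L/R/front [0.49083148 0.07940829 0.14      ] [0.48647014 0.04225679 0.14      ] [0.50661437 0.05872843 0.14      ]
side: base near [0.48284054 0.07345276 0.1734    ] exp base centre [231.33116873 168.25020232]
well rim side L/R [0.50116011 0.07170325 0.14      ] [0.47058559 0.04916854 0.14      ] exp [230.23359001 209.0286091 ]
```

>>> servo_tool --increments '[[[0,0,0,0.9,3.3,6,1],[0,0,0,0,0,6,1],[0,0,0,0,0,6,1],[0,0,0,0,0,0,1],[0,0,0,0,0,0,1]]]'

```text
time_s: 5.88
ee_pos: [0.4896, 0.0622, 0.1768]
eef_rot: [3.141, 0.002, -0.114]
force: [0.5, 0.2, -0.1]
opening: 0.0282
```

>>> servo_tool --increments '[[[0,0,0,0.0,2,4,1],[0,0,0,0,0,4,1],[0,0,0,0,0,0,1]]]'

```text
time_s: 6.13
ee_pos: [0.4896, 0.0598, 0.1689]
eef_rot: [3.141, 0.001, -0.114]
force: [-0.7, -0.2, -0.3]
opening: 0.0285
```

Run:
```python
from h import *
s=monitor.state();print(s["ee_pos"],s["eef_rot"],s["force"])
f=grab_frame("wrist");pickle.dump(f,open("wrist3.pkl","wb"))
g=grab_frame("side");pickle.dump(g,open("side3.pkl","wb"))
cv2.imwrite("pics/p4.png",np.hstack([cv2.resize(f["image"][220:370,250:390],None,fx=2.8,fy=2.8,interpolation=cv2.INTER_CUBIC),cv2.resize(g["image"][215:305,325:410],None,fx=4.2,fy=4.6667,interpolation=cv2.INTER_CUBIC)]))
```

```text
[0.48962682 0.05975265 0.16888657] [ 3.14146738e+00  1.01952520e-03 -1.14320948e-01] [-0.67273    -0.1894446  -0.30947404]
```

View pics/p4.png

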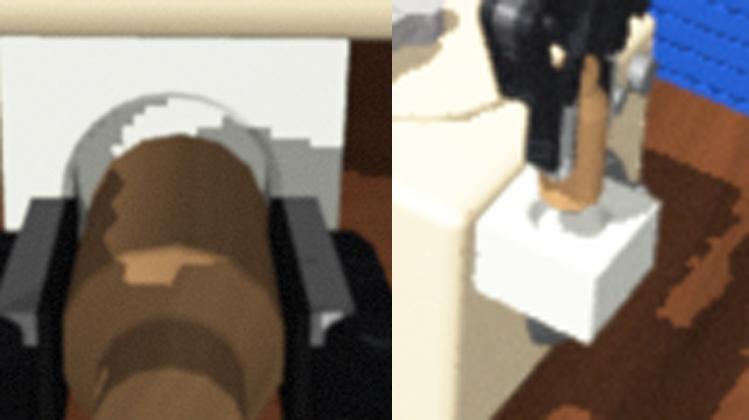

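Run:
```python
from h import *
np.set_printoptions(precision=4,suppress=True)
f=pickle.load(open("wrist3.pkl","rb"));P=lambda x,y:((x+.5)/2.8-.5+250,(y+.5)/2.8-.5+220)
zb=.1689-.0216
print("well LRfront",onz(f,P(65,185),.14),onz(f,P(272,185),.14),onz(f,P(168,93),.14))
print("base front",onz(f,P(180,135),zb),"L/R edges y=200",onz(f,P(90,200),zb),onz(f,P(267,200),zb))
for c,z in (((.488,.0607),.14),((.4879,.0610),zb)):
    r=.018 if z==.14 else .015
    a=np.linspace(0,2*np.pi,9)[:-1]
    print(z,[((proj(f,(c[0]+r*np.cos(t),c[1]+r*np.sin(t),z))-[250,220])*2.8).round() for t in a])
g=pickle.load(open("side3.pkl","rb"));Q=lambda x,y:((x-392+.5)/4.2-.5+325,(y+.5)/4.667-.5+215)
print("side base L,R,bottom",onz(g,Q(538,195),zb),onz(g,Q(602,200),zb),onz(g,Q(570,211),zb),"well L,R",onz(g,Q(525,215),.14),onz(g,Q(607,225),.14))
```

```text
well LRfront [0.4915 0.0792 0.14  ] [0.4872 0.0424 0.14  ] [0.5065 0.0589 0.14  ]
base front [0.5012 0.0574 0.1473] L/R edges y=200 [0.4912 0.0742 0.1473] [0.4877 0.0439 0.1473]
0.14 [array([157.,  96.]), array([ 89., 132.]), array([ 70., 202.]), array([108., 262.]), array([180., 281.]), array([246., 248.]), array([269., 180.]), array([233., 116.])]
0.1473 [array([157., 127.]), array([ 98., 158.]), array([ 81., 218.]), array([114., 270.]), array([177., 286.]), array([235., 257.]), array([254., 199.]), array([222., 144.])]
side base L,R,bottom [0.4997 0.0667 0.1473] [0.4733 0.056  0.1473] [0.483  0.0696 0.1473] well L,R [0.5029 0.0727 0.14  ] [0.4682 0.0611 0.14  ]
```

>>> servo_tool --increments '[[[0,0,0,1.2,-1.5,0,1],[0,0,0,0,0,4,1],[0,0,0,0,0,3,1],[0,0,0,0,0,3,1],[0,0,0,0,0,0,1]]]'

```text
time_s: 6.65
ee_pos: [0.4909, 0.0612, 0.1588]
eef_rot: [3.141, 0.001, -0.114]
force: [-1.1, -0.7, 1.1]
opening: 0.0284
```

>>> servo_tool --increments '[[[0,0,0,0,0,2.5,1],[0,0,0,0,0,2.5,1],[0,0,0,0,0,1.5,1],[0,0,0,0,0,0,1]]]'

```text
time_s: 6.98
ee_pos: [0.4911, 0.0612, 0.1528]
eef_rot: [3.141, 0.001, -0.114]
force: [0.6, -0.4, -0.5]
opening: 0.0282
```

>>> servo_tool --increments '[[[0,0,0,0,0,1.5,1],[0,0,0,0,0,1,1],[0,0,0,0,0,0,1]]]'

```text
time_s: 7.23
ee_pos: [0.4913, 0.0612, 0.1506]
eef_rot: [-3.142, 0.0, -0.114]
force: [0.4, 0.7, 0.6]
opening: 0.0281
```

>>> servo_tool --increments '[[[0,0,0,0,0,1,1],[0,0,0,0,0,0.5,1],[0,0,0,0,0,0,1]]]'

```text
time_s: 7.48
ee_pos: [0.4915, 0.0612, 0.1496]
eef_rot: [3.142, -0.0, -0.114]
force: [-2.2, 0.0, 3.9]
opening: 0.0287
```

>>> servo_tool --increments '[[[0,0,0,0,0,0,0.3],[0,0,0,0,0,0,0.1],[0,0,0,0,0,0,-0.2],[0,0,0,0,0,0,-0.6],[0,0,0,0,0,0,-1]]]'

```text
time_s: 7.9
ee_pos: [0.4914, 0.0612, 0.1492]
eef_rot: [-3.142, -0.0, -0.114]
force: [0.1, 0.2, 0.7]
opening: 0.0732
```

>>> servo_tool --increments '[[[0,0,0,0,0,0,-1],[0,0,0,0,0,-10,-1],[0,0,0,0,0,-20,-1],[0,0,0,0,0,-30,-1],[0,0,0,0,0,-30,-1]]]'

```text
time_s: 8.32
ee_pos: [0.4906, 0.0612, 0.2402]
eef_rot: [3.141, 0.002, -0.114]
force: [1.0, -0.7, 0.9]
opening: 0.0854
```

>>> servo_tool --increments '[[[0,0,0,0,0,-25,-1],[0,0,0,0,0,-15,-1],[0,0,0,0,0,0,-1]]]'

```text
time_s: 8.57
ee_pos: [0.4934, 0.0612, 0.2849]
eef_rot: [-3.141, -0.008, -0.114]
force: [0.0, 0.4, 0.0]
opening: 0.0854
```

Run:
```python
from h import *
s=monitor.state();print(s["ee_pos"],s["eef_rot"],s["force"])
f=grab_frame("wrist");pickle.dump(f,open("wrist4.pkl","wb"))
g=grab_frame("side");pickle.dump(g,open("side4.pkl","wb"))
print("well px",proj(f,(.488,.0607,.14)),"top",proj(f,(.488,.0607,.192)))
cv2.imwrite("pics/p5.png",np.hstack([f["image"][0:380,170:560],cv2.resize(g["image"][190:317,290:410],(390,380),interpolation=cv2.INTER_CUBIC)]))
```

```text
[0.49340902 0.06123923 0.28488814] [-3.14053434 -0.00787196 -0.11419636] [0.03004232 0.36536145 0.03946505]
well px [313.39452794 237.4693538 ] top [313.68635776 256.95311476]
```

View pics/p5.png

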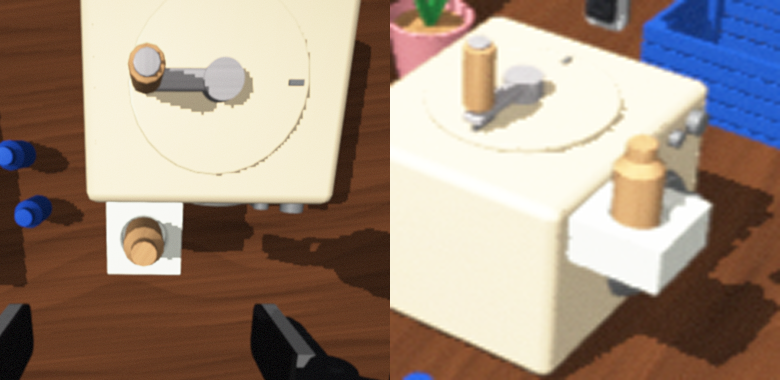

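The bottle stands upright in the well, seen in both halves of the picture. The sleeve cap is at wrist (319,61) and the hub disc at (394,79).

Run:
```python
from h import *
np.set_printoptions(precision=4,suppress=True)
f=pickle.load(open("wrist4.pkl","rb"));g=pickle.load(open("side4.pkl","rb"))
Q=lambda x,y:((x-390+.5)*120/390-.5+290,(y+.5)*127/380-.5+190)
print("cap",onz(f,(319,61),.225),tri(f,(319,61),g,Q(480,42)),"hub",onz(f,(394,79),.173),tri(f,(394,79),g,Q(524,76)))
print("drum L/R",onz(f,(300,90),.155),onz(f,(480,90),.155))
print("bottle neck", onz(f,(313.5,252),.192))
```

```text
cap [0.6008 0.0453 0.225 ] (array([0.6013, 0.0451, 0.2213]), np.float64(0.0003677434274415907)) hub [ 0.5946 -0.0032  0.173 ] (array([ 0.5949, -0.0038,  0.1705]), np.float64(0.00011853741372557959))
drum L/R [0.5973 0.0576 0.155 ] [ 0.583  -0.0656  0.155 ]
bottle neck [0.4915 0.0604 0.192 ]
```

>>> servo_tool --increments '[[[0,0,0,18,0.6,0,-1],[0,0,0,26,0.6,0,-1],[0,0,0,26,0.6,0,-1],[0,0,0,24,0.6,0,-1],[0,0,0,13,0.5,0,-1]]]'

```text
time_s: 9.08
ee_pos: [0.5982, 0.0457, 0.2766]
eef_rot: [3.141, 0.003, -0.115]
force: [1.2, 0.1, 0.2]
opening: 0.085
```

>>> servo_tool --increments '[[[0,0,0,0,0,10,-1],[0,0,0,0,0,10,-1],[0,0,0,0,0,10,-1],[0,0,0,0,0,0,-1]]]'

```text
time_s: 9.42
ee_pos: [0.5947, 0.0464, 0.2449]
eef_rot: [3.141, 0.006, -0.114]
force: [-0.0, -0.5, -0.2]
opening: 0.0855
```

>>> servo_tool --increments '[[[0,0,0,4,0,14,-1],[0,0,0,0,0,16,-1],[0,0,0,0,0,16,-1],[0,0,0,0,0,12,-1],[0,0,0,0,0,0,-1]]]'

```text
time_s: 9.83
ee_pos: [0.5993, 0.0458, 0.1875]
eef_rot: [3.141, 0.005, -0.114]
force: [-0.3, 0.2, 0.1]
opening: 0.0853
```

>>> servo_tool --increments '[[[0,0,0,0,0,3,-1],[0,0,0,0,0,0,1],[0,0,0,0,0,0,1],[0,0,0,0,0,0,1],[0,0,0,0,0,0,1]]]'

```text
time_s: 10.25
ee_pos: [0.6019, 0.0457, 0.1893]
eef_rot: [-3.141, -0.002, -0.114]
force: [-0.3, 0.1, -0.6]
opening: 0.0387
```

>>> servo_tool --increments '[[[0,0,0,0,0,0,1],[0,0,0,0,0,0,1],[0,0,0,0,0,0,1],[0,0,0,0,0,0,1],[0,0,0,0,0,0,1]]]'

```text
time_s: 10.67
ee_pos: [0.6018, 0.0463, 0.1891]
eef_rot: [-3.141, -0.001, -0.114]
force: [0.7, 5.9, 5.3]
opening: 0.0184
```

```bash
cat > plan.py <<'E'
import numpy as np,sys
from station import monitor
# rows for clockwise arc from the measured pose: python3 plan.py step_deg n
def plan(step,n,hub=(.594,-.0037),r=.050):
    s=monitor.state();p=s["ee_pos"];y=s["eef_rot"][2]
    d=p[:2]-hub;a=np.arctan2(d[1],d[0]);t=np.array([-np.sin(a),np.cos(a)])
    print("t",round(s["time_s"],2),"ang",round(np.degrees(a),1),"r_mm",round(np.linalg.norm(d)*1e3,1),"z",round(p[2],4),"tang cw resist",round(s["force"][:2]@t,1),"rad",round(s["force"][:2]@[t[1],-t[0]],1),"fz",round(s["force"][2],1),"open",s["opening"].round(4))
    q=p[:2]
    for k in range(1,n+1):
        b=a-np.radians(step)*k;Q=np.array(hub)+r*np.array([np.cos(b),np.sin(b)]);e=(Q-q)*1e3;q=Q
        print([round(e@[np.cos(y),np.sin(y)],1),round(e@[np.sin(y),-np.cos(y)],1)],end=" " if k%5 else "\n")
if __name__=="__main__": plan(float(sys.argv[1]),int(sys.argv[2]))
E
python3 plan.py 6 5
```

```text
Traceback (most recent call last):
  File "plan.py", line 12, in <module>
    if __name__=="__main__": plan(float(sys.argv[1]),int(sys.argv[2]))
                             ~~~~^^^^^^^^^^^^^^^^^^^^^^^^^^^^^^^^^^^^^
  File "plan.py", line 7, in plan
    print("t",round(s["time_s"],2),"ang",round(np.degrees(a),1),"r_mm",round(np.linalg.norm(d)*1e3,1),"z",round(p[2],4),"tang cw resist",round(s["force"][:2]@t,1),"rad",round(s["force"][:2]@[t[1],-t[0]],1),"fz",round(s["force"][2],1),"open",s["opening"].round(4))
                                                                                                                                                                                                                                                 ^^^^^^^^^^^^^^^^^^
AttributeError: 'float' object has no attribute 'round'
```

```bash
sed -i 's/s\["opening"\].round(4)/round(s["opening"],4)/; s/hub=(.594,/hub=(.596,/' plan.py; python3 plan.py 6 5
```

```text
t 10.67 ang 83.4 r_mm 50.3 z 0.1891 tang cw resist 0.0 rad 5.9 fz 5.3 open 0.0184
[np.float64(5.2), np.float64(0.6)] [np.float64(5.2), np.float64(0.8)] [np.float64(5.1), np.float64(1.4)] [np.float64(4.9), np.float64(1.9)] [np.float64(4.7), np.float64(2.4)]
```

>>> servo_tool --increments '[[[0,0,0,5.2,0.6,0,1],[0,0,0,5.2,0.8,0,1],[0,0,0,5.1,1.4,0,1],[0,0,0,4.9,1.9,0,1],[0,0,0,4.7,2.4,0,1]]]'

```text
time_s: 11.08
ee_pos: [0.6263, 0.0363, 0.1891]
eef_rot: [-3.141, -0.002, -0.114]
force: [0.5, 3.6, 4.2]
opening: 0.0189
```

```bash
python3 plan.py 9 10
```

```text
t 11.08 ang 52.8 r_mm 50.2 z 0.1891 tang cw resist 1.8 rad 3.2 fz 4.2 open 0.0189
[np.float64(6.3), np.float64(4.7)] [np.float64(5.6), np.float64(5.5)] [np.float64(4.7), np.float64(6.3)] [np.float64(3.7), np.float64(6.9)] [np.float64(2.5), np.float64(7.4)]
[np.float64(1.3), np.float64(7.7)] [np.float64(0.1), np.float64(7.8)] [np.float64(-1.1), np.float64(7.8)] [np.float64(-2.3), np.float64(7.5)] [np.float64(-3.5), np.float64(7.0)]
```

Tracking is good, with tangential resistance of 1.8 N as expected. Continuing.

>>> servo_tool --increments '[[[0,0,0,6.3,4.7,0,1],[0,0,0,5.6,5.5,0,1],[0,0,0,4.7,6.3,0,1],[0,0,0,3.7,6.9,0,1],[0,0,0,2.5,7.4,0,1]]]'

```text
time_s: 11.5
ee_pos: [0.6456, 0.002, 0.189]
eef_rot: [3.142, -0.002, -0.114]
force: [1.8, 2.7, 4.7]
opening: 0.0182
```

>>> servo_tool --increments '[[[0,0,0,1.3,7.7,0,1],[0,0,0,0.1,7.8,0,1],[0,0,0,-1.1,7.8,0,1],[0,0,0,-2.3,7.5,0,1],[0,0,0,-3.5,7.0,0,1]]]'

```text
time_s: 11.92
ee_pos: [0.6348, -0.0353, 0.1888]
eef_rot: [3.141, -0.0, -0.115]
force: [-2.2, 3.9, 6.4]
opening: 0.0184
```

```bash
python3 plan.py 10 15|sed 's/np.float64//g'
```

```text
t 11.92 ang -39.1 r_mm 50.0 z 0.1888 tang cw resist 1.6 rad -4.2 fz 6.4 open 0.0184
[(-5.3), (6.9)] [(-6.4), (5.9)] [(-7.4), (4.7)] [(-8.1), (3.3)] [(-8.5), (1.9)]
[(-8.7), (0.4)] [(-8.6), (-1.1)] [(-8.3), (-2.6)] [(-7.7), (-4.0)] [(-6.9), (-5.3)]
[(-5.9), (-6.4)] [(-4.7), (-7.4)] [(-3.3), (-8.1)] [(-1.9), (-8.5)] [(-0.4), (-8.7)]
```

>>> servo_tool --increments '[[[0,0,0,-5.3,6.9,0,1],[0,0,0,-6.4,5.9,0,1],[0,0,0,-7.4,4.7,0,1],[0,0,0,-8.1,3.3,0,1],[0,0,0,-8.5,1.9,0,1]]]'

```text
time_s: 12.33
ee_pos: [0.5968, -0.0536, 0.1889]
eef_rot: [3.142, -0.001, -0.115]
force: [1.3, 4.1, 5.0]
opening: 0.0185
```

>>> servo_tool --increments '[[[0,0,0,-8.7,0.4,0,1],[0,0,0,-8.6,-1.1,0,1],[0,0,0,-8.3,-2.6,0,1],[0,0,0,-7.7,-4.0,0,1],[0,0,0,-6.9,-5.3,0,1]]]'

```text
time_s: 12.75
ee_pos: [0.5582, -0.0365, 0.1889]
eef_rot: [3.14, -0.001, -0.115]
force: [3.0, 0.3, 4.2]
opening: 0.0186
```

```bash
python3 plan.py 10 15|sed 's/np.float64//g'
```

```text
t 12.75 ang -139.0 r_mm 50.1 z 0.1889 tang cw resist 1.7 rad -2.5 fz 4.2 open 0.0186
[(-5.8), (-6.5)] [(-4.7), (-7.3)] [(-3.3), (-8.0)] [(-1.9), (-8.5)] [(-0.4), (-8.7)]
[(1.1), (-8.6)] [(2.6), (-8.3)] [(4.0), (-7.7)] [(5.3), (-6.9)] [(6.4), (-5.9)]
[(7.3), (-4.7)] [(8.0), (-3.3)] [(8.5), (-1.9)] [(8.7), (-0.4)] [(8.6), (1.1)]
```

>>> servo_tool --increments '[[[0,0,0,-5.8,-6.5,0,1],[0,0,0,-4.7,-7.3,0,1],[0,0,0,-3.3,-8.0,0,1],[0,0,0,-1.9,-8.5,0,1],[0,0,0,-0.4,-8.7,0,1]]]'

```text
time_s: 13.17
ee_pos: [0.5462, 0.004, 0.1888]
eef_rot: [3.14, 0.0, -0.115]
force: [-0.6, -1.6, 6.3]
opening: 0.0188
```

>>> servo_tool --increments '[[[0,0,0,1.1,-8.6,0,1],[0,0,0,2.6,-8.3,0,1],[0,0,0,4.0,-7.7,0,1],[0,0,0,5.3,-6.9,0,1],[0,0,0,6.4,-5.9,0,1]]]'

```text
time_s: 13.58
ee_pos: [0.5699, 0.0397, 0.1888]
eef_rot: [3.14, 0.001, -0.114]
force: [-1.4, 0.1, 8.3]
opening: 0.0184
```

```bash
python3 plan.py 6 5|sed 's/np.float64//g'
```

```text
t 13.58 ang 121.0 r_mm 50.6 z 0.1888 tang cw resist 1.2 rad 0.8 fz 8.3 open 0.0184
[(4.7), (-2.5)] [(4.6), (-2.5)] [(4.8), (-2.0)] [(5.0), (-1.5)] [(5.1), (-1.0)]
```

>>> servo_tool --increments '[[[0,0,0,4.7,-2.5,0,1],[0,0,0,4.6,-2.5,0,1],[0,0,0,4.8,-2.0,0,1],[0,0,0,5.0,-1.5,0,1],[0,0,0,5.1,-1.0,0,1]]]'

```text
time_s: 14.0
ee_pos: [0.5952, 0.0468, 0.1889]
eef_rot: [-3.142, 0.0, -0.114]
force: [-2.3, 2.9, 7.5]
opening: 0.0184
```

```bash
python3 plan.py 3.6 10|sed 's/np.float64//g'
```

```text
t 14.0 ang 90.9 r_mm 50.5 z 0.1889 tang cw resist 2.2 rad 2.9 fz 7.5 open 0.0184
[(3.2), (0.2)] [(3.1), (-0.1)] [(3.1), (0.1)] [(3.1), (0.3)] [(3.1), (0.5)]
[(3.1), (0.7)] [(3.0), (0.9)] [(3.0), (1.1)] [(2.9), (1.2)] [(2.8), (1.4)]
```

>>> servo_tool --increments '[[[0,0,0,3.2,0.2,0,1],[0,0,0,3.1,-0.1,0,1],[0,0,0,3.1,0.1,0,1],[0,0,0,3.1,0.3,0,1],[0,0,0,3.1,0.5,0,1]]]'

```text
time_s: 14.42
ee_pos: [0.6109, 0.0443, 0.189]
eef_rot: [-3.141, -0.0, -0.114]
force: [0.2, 5.3, 7.3]
opening: 0.0187
```

```bash
python3 plan.py 3.6 70|sed 's/np.float64//g;s/[()]//g'
```

```text
t 14.42 ang 72.8 r_mm 50.3 z 0.189 tang cw resist 1.4 rad 5.1 fz 7.3 open 0.0187
[3.0, 1.0] [3.0, 0.9] [3.0, 1.1] [2.9, 1.2] [2.8, 1.4]
[2.7, 1.6] [2.6, 1.8] [2.5, 1.9] [2.4, 2.1] [2.2, 2.2]
[2.1, 2.4] [1.9, 2.5] [1.8, 2.6] [1.6, 2.7] [1.4, 2.8]
[1.3, 2.9] [1.1, 3.0] [0.9, 3.0] [0.7, 3.1] [0.5, 3.1]
[0.3, 3.1] [0.1, 3.1] [-0.1, 3.1] [-0.3, 3.1] [-0.5, 3.1]
[-0.7, 3.1] [-0.9, 3.0] [-1.1, 3.0] [-1.2, 2.9] [-1.4, 2.8]
[-1.6, 2.7] [-1.8, 2.6] [-1.9, 2.5] [-2.1, 2.4] [-2.2, 2.2]
[-2.4, 2.1] [-2.5, 1.9] [-2.6, 1.8] [-2.7, 1.6] [-2.8, 1.4]
[-2.9, 1.3] [-3.0, 1.1] [-3.0, 0.9] [-3.1, 0.7] [-3.1, 0.5]
[-3.1, 0.3] [-3.1, 0.1] [-3.1, -0.1] [-3.1, -0.3] [-3.1, -0.5]
[-3.1, -0.7] [-3.0, -0.9] [-3.0, -1.1] [-2.9, -1.2] [-2.8, -1.4]
[-2.7, -1.6] [-2.6, -1.8] [-2.5, -1.9] [-2.4, -2.1] [-2.2, -2.2]
[-2.1, -2.4] [-1.9, -2.5] [-1.8, -2.6] [-1.6, -2.7] [-1.4, -2.8]
[-1.3, -2.9] [-1.1, -3.0] [-0.9, -3.0] [-0.7, -3.1] [-0.5, -3.1]
```

>>> servo_tool --increments '[[[0,0,0,3.0,1.0,0,1],[0,0,0,3.0,0.9,0,1],[0,0,0,3.0,1.1,0,1],[0,0,0,2.9,1.2,0,1],[0,0,0,2.8,1.4,0,1]]]'

```text
time_s: 14.83
ee_pos: [0.6252, 0.0371, 0.189]
eef_rot: [-3.141, -0.001, -0.114]
force: [1.9, 5.3, 6.4]
opening: 0.0185
```

>>> servo_tool --increments '[[[0,0,0,2.7,1.6,0,1],[0,0,0,2.6,1.8,0,1],[0,0,0,2.5,1.9,0,1],[0,0,0,2.4,2.1,0,1],[0,0,0,2.2,2.2,0,1]]]'

```text
time_s: 15.25
ee_pos: [0.6365, 0.0258, 0.189]
eef_rot: [-3.141, -0.001, -0.114]
force: [2.2, 5.0, 6.7]
opening: 0.0186
```

>>> servo_tool --increments '[[[0,0,0,2.1,2.4,0,1],[0,0,0,1.9,2.5,0,1],[0,0,0,1.8,2.6,0,1],[0,0,0,1.6,2.7,0,1],[0,0,0,1.4,2.8,0,1]]]'

```text
time_s: 15.67
ee_pos: [0.6437, 0.0114, 0.189]
eef_rot: [-3.142, -0.001, -0.114]
force: [1.4, 2.7, 5.1]
opening: 0.0184
```

>>> servo_tool --increments '[[[0,0,0,1.3,2.9,0,1],[0,0,0,1.1,3.0,0,1],[0,0,0,0.9,3.0,0,1],[0,0,0,0.7,3.1,0,1],[0,0,0,0.5,3.1,0,1]]]'

```text
time_s: 16.08
ee_pos: [0.6461, -0.0043, 0.1889]
eef_rot: [3.141, -0.001, -0.114]
force: [-0.1, 1.5, 6.8]
opening: 0.0187
```

>>> servo_tool --increments '[[[0,0,0,0.3,3.1,0,1],[0,0,0,0.1,3.1,0,1],[0,0,0,-0.1,3.1,0,1],[0,0,0,-0.3,3.1,0,1],[0,0,0,-0.5,3.1,0,1]]]'

```text
time_s: 16.5
ee_pos: [0.6435, -0.0196, 0.1888]
eef_rot: [3.141, 0.0, -0.114]
force: [-1.0, 2.2, 8.5]
opening: 0.0184
```

>>> servo_tool --increments '[[[0,0,0,-0.7,3.1,0,1],[0,0,0,-0.9,3.0,0,1],[0,0,0,-1.1,3.0,0,1],[0,0,0,-1.2,2.9,0,1],[0,0,0,-1.4,2.8,0,1]]]'

```text
time_s: 16.92
ee_pos: [0.6363, -0.0334, 0.1887]
eef_rot: [-3.142, 0.001, -0.114]
force: [-2.1, 3.4, 7.5]
opening: 0.0183
```

>>> servo_tool --increments '[[[0,0,0,-1.6,2.7,0,1],[0,0,0,-1.8,2.6,0,1],[0,0,0,-1.9,2.5,0,1],[0,0,0,-2.1,2.4,0,1],[0,0,0,-2.2,2.2,0,1]]]'

```text
time_s: 17.33
ee_pos: [0.6253, -0.0442, 0.1887]
eef_rot: [-3.141, 0.001, -0.114]
force: [-1.0, 4.3, 6.9]
opening: 0.0184
```

>>> servo_tool --increments '[[[0,0,0,-2.4,2.1,0,1],[0,0,0,-2.5,1.9,0,1],[0,0,0,-2.6,1.8,0,1],[0,0,0,-2.7,1.6,0,1],[0,0,0,-2.8,1.4,0,1]]]'

```text
time_s: 17.75
ee_pos: [0.6116, -0.0512, 0.1887]
eef_rot: [-3.141, 0.0, -0.114]
force: [0.1, 6.3, 7.7]
opening: 0.0181
```

>>> servo_tool --increments '[[[0,0,0,-2.9,1.3,0,1],[0,0,0,-3.0,1.1,0,1],[0,0,0,-3.0,0.9,0,1],[0,0,0,-3.1,0.7,0,1],[0,0,0,-3.1,0.5,0,1]]]'

```text
time_s: 18.17
ee_pos: [0.5963, -0.0537, 0.1887]
eef_rot: [-3.14, -0.0, -0.114]
force: [1.8, 5.6, 6.3]
opening: 0.0187
```

>>> servo_tool --increments '[[[0,0,0,-3.1,0.3,0,1],[0,0,0,-3.1,0.1,0,1],[0,0,0,-3.1,-0.1,0,1],[0,0,0,-3.1,-0.3,0,1],[0,0,0,-3.1,-0.5,0,1]]]'

```text
time_s: 18.58
ee_pos: [0.5813, -0.0516, 0.1888]
eef_rot: [-3.14, -0.001, -0.114]
force: [4.0, 5.4, 5.1]
opening: 0.0187
```

>>> servo_tool --increments '[[[0,0,0,-3.1,-0.7,0,1],[0,0,0,-3.0,-0.9,0,1],[0,0,0,-3.0,-1.1,0,1],[0,0,0,-2.9,-1.2,0,1],[0,0,0,-2.8,-1.4,0,1]]]'

```text
time_s: 19.0
ee_pos: [0.5675, -0.0449, 0.1888]
eef_rot: [-3.141, -0.002, -0.114]
force: [4.9, 4.4, 4.2]
opening: 0.0184
```

>>> servo_tool --increments '[[[0,0,0,-2.7,-1.6,0,1],[0,0,0,-2.6,-1.8,0,1],[0,0,0,-2.5,-1.9,0,1],[0,0,0,-2.4,-2.1,0,1],[0,0,0,-2.2,-2.2,0,1]]]'

```text
time_s: 19.42
ee_pos: [0.5573, -0.0356, 0.1889]
eef_rot: [3.14, -0.005, -0.115]
force: [11.8, -4.5, -0.4]
opening: 0.0181
```

```bash
python3 plan.py 3.6 20|sed 's/np.float64//g;s/[()]//g'
```

```text
t 19.42 ang -140.6 r_mm 50.1 z 0.1889 tang cw resist 10.9 rad -6.3 fz -0.4 open 0.0181
[-2.1, -2.4] [-2.0, -2.4] [-1.9, -2.5] [-1.7, -2.6] [-1.6, -2.7]
[-1.4, -2.8] [-1.2, -2.9] [-1.0, -3.0] [-0.8, -3.0] [-0.6, -3.1]
[-0.4, -3.1] [-0.3, -3.1] [-0.1, -3.1] [0.1, -3.1] [0.3, -3.1]
[0.5, -3.1] [0.7, -3.1] [0.9, -3.0] [1.1, -2.9] [1.3, -2.9]
```

The stop is reached at 10.9 N tangential. I add a little more and hold.

>>> servo_tool --increments '[[[0,0,0,-2.1,-2.4,0,1],[0,0,0,0,0,0,1],[0,0,0,0,0,0,1],[0,0,0,0,0,0,1]]]'

```text
time_s: 19.75
ee_pos: [0.5553, -0.033, 0.1889]
eef_rot: [3.14, -0.004, -0.115]
force: [8.7, -1.7, 0.9]
opening: 0.0183
```

```bash
python3 plan.py -2 8|sed 's/np.float64//g;s/[()]//g'
```

```text
t 19.75 ang -144.2 r_mm 50.2 z 0.1889 tang cw resist 6.5 rad -6.0 fz 0.9 open 0.0183
[1.3, 1.1] [1.2, 1.2] [1.3, 1.2] [1.3, 1.1] [1.4, 1.1]
[1.4, 1.0] [1.4, 1.0] [1.5, 0.9]
```

>>> servo_tool --increments '[[[0,0,0,-1.8,-2.6,0,1],[0,0,0,0,0,0,1],[0,0,0,0,0,0,1]]]'

```text
time_s: 20.0
ee_pos: [0.5538, -0.0308, 0.1889]
eef_rot: [3.139, -0.004, -0.115]
force: [9.1, -5.0, 1.6]
opening: 0.018
```

```bash
python3 plan.py 3.6 4|sed 's/np.float64//g;s/[()]//g'
```

```text
t 20.0 ang -147.2 r_mm 50.1 z 0.1889 tang cw resist 9.1 rad -4.9 fz 1.6 open 0.018
[-1.8, -2.6] [-1.8, -2.6] [-1.6, -2.7] [-1.4, -2.8]
```

>>> servo_tool --increments '[[[0,0,0,-1.8,-2.6,0,1],[0,0,0,0,0,0,1],[0,0,0,0,0,0,1]]]'

```text
time_s: 20.25
ee_pos: [0.5524, -0.0285, 0.189]
eef_rot: [3.138, -0.004, -0.115]
force: [9.8, -6.1, 0.3]
opening: 0.0182
```

```bash
python3 plan.py 2 4|sed 's/np.float64//g;s/[()]//g'
```

```text
t 20.25 ang -150.4 r_mm 50.1 z 0.189 tang cw resist 10.2 rad -5.5 fz 0.3 open 0.0182
[-0.9, -1.5] [-1.0, -1.5] [-0.9, -1.5] [-0.9, -1.5]
```

>>> servo_tool --increments '[[[0,0,0,-0.9,-1.5,0,1],[0,0,0,-1.0,-1.5,0,1],[0,0,0,0,0,0,1],[0,0,0,0,0,0,1],[0,0,0,0,0,0,1]]]'

```text
time_s: 20.67
ee_pos: [0.5509, -0.0257, 0.189]
eef_rot: [3.138, -0.005, -0.116]
force: [10.1, -8.2, 0.5]
opening: 0.0183
```

```bash
python3 plan.py -3 10|sed 's/np.float64//g;s/[()]//g'
```

```text
t 20.67 ang -154.0 r_mm 50.1 z 0.189 tang cw resist 11.8 rad -5.5 fz 0.5 open 0.0183
[1.6, 2.1] [1.6, 2.1] [1.7, 2.0] [1.8, 1.9] [1.9, 1.8]
[2.0, 1.7] [2.1, 1.6] [2.1, 1.5] [2.2, 1.4] [2.3, 1.3]
```

About 11.8 N, which means the arm gave about 0.32 rad. I ease back before letting go.

>>> servo_tool --increments '[[[0,0,0,1.6,2.1,0,1],[0,0,0,1.6,2.1,0,1],[0,0,0,0,0,0,1]]]'

```text
time_s: 20.92
ee_pos: [0.5526, -0.0288, 0.1888]
eef_rot: [3.14, -0.001, -0.115]
force: [3.6, -3.6, 4.3]
opening: 0.0186
```

```bash
python3 plan.py -2 4|sed 's/np.float64//g;s/[()]//g'
```

```text
t 20.92 ang -150.0 r_mm 50.1 z 0.1888 tang cw resist 4.9 rad -1.3 fz 4.3 open 0.0186
[1.2, 1.3] [1.1, 1.3] [1.2, 1.3] [1.2, 1.3]
```

>>> servo_tool --increments '[[[0,0,0,1.1,1.3,0,1],[0,0,0,0,0,0,1]]]'

```text
time_s: 21.08
ee_pos: [0.5534, -0.03, 0.1889]
eef_rot: [3.14, -0.001, -0.115]
force: [1.5, -1.6, 5.0]
opening: 0.0183
```

```bash
python3 plan.py -2 1|head -1
```

```text
t 21.08 ang -148.3 r_mm 50.1 z 0.1889 tang cw resist 2.2 rad -0.4 fz 5.0 open 0.0183
```

>>> servo_tool --increments '[[[0,0,0,0,0,0,0.4],[0,0,0,0,0,0,0.2],[0,0,0,0,0,0,-0.1],[0,0,0,0,0,0,-0.5],[0,0,0,0,0,0,-1]]]'

```text
time_s: 21.5
ee_pos: [0.5525, -0.029, 0.1877]
eef_rot: [3.142, 0.001, -0.114]
force: [0.1, 0.3, 0.3]
opening: 0.0692
```

>>> servo_tool --increments '[[[0,0,0,0,0,0,-1],[0,0,0,0,0,-10,-1],[0,0,0,0,0,-20,-1],[0,0,0,0,0,-30,-1],[0,0,0,0,0,-30,-1]]]'

```text
time_s: 21.92
ee_pos: [0.5523, -0.0289, 0.2791]
eef_rot: [-3.142, 0.002, -0.114]
force: [1.1, -0.8, 0.6]
opening: 0.0851
```

>>> servo_tool --increments '[[[0,0,0,-18,0,-15,-1],[0,0,0,-25,0,-10,-1],[0,0,0,-25,0,0,-1],[0,0,0,-15,0,0,-1],[0,0,0,0,0,0,-1]]]'

```text
time_s: 22.33
ee_pos: [0.4691, -0.0193, 0.3051]
eef_rot: [3.141, -0.002, -0.114]
force: [-0.7, -1.0, -0.6]
opening: 0.0851
```

Run:
```python
from h import *
s=monitor.state();print(s["ee_pos"],s["force"],s["opening"])
f=grab_frame("wrist");g=grab_frame("side");pickle.dump((f,g),open("end.pkl","wb"))
cv2.imwrite("pics/p6.png",np.hstack([f["image"][0:400,150:550],cv2.resize(g["image"][190:317,283:410],(400,400),interpolation=cv2.INTER_CUBIC)]))
```

```text
[ 0.46909302 -0.01927786  0.30506501] [-0.70303478 -1.01644582 -0.63584079] 0.08510650344988223
```

View pics/p6.png

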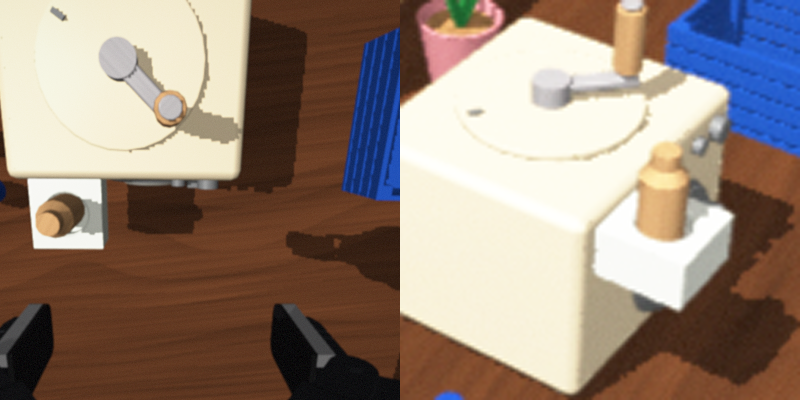

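Run:
```python
from h import *
f0=pickle.load(open("wrist4.pkl","rb"));f1,g=pickle.load(open("end.pkl","rb"))
def ang(f,p,z,h): 
    a=onz(f,p,z)-onz(f,h,.174); return np.degrees(np.arctan2(a[1],a[0]))
h0,h1=(394,79),(268,57)
m0,c0=ang(f0,(466,82),.156,h0),ang(f0,(319,61),.225,h0)
m1,c1=ang(f1,(207,14),.156,h1),ang(f1,(321,107),.225,h1)
print(m0,c0,m1,c1,"windup rad",np.radians(((c0-m0)-(c1-m1)+180)%360-180))
```

```text
-95.72150579919449 82.56470683780027 48.242979924115325 -142.34095164687403 windup rad 0.15481322155602795
```

The residual windup measured in the image is 0.155 rad, against an expected 0.16. The bottle is upright in the well and the robot is clear. Handing in.

```bash
python3 -c "
from station import job,monitor
s=monitor.state();print(s['time_s'],abs(s['qvel']).max());print(job.sign_off())"
```

```text
22.4333 0.03554219155315316
the job is handed in; nothing more can be done
None
```

The job is handed in at 22.4 s. The beech bottle stands in the drawer's well, and the crank is pulled tight against the drum's stop and let go. `sign_off` gives no verdict.

- **Bottle:** the last wrist and side pictures show it upright in the well. I did not measure its final offset from the well axis to the millimetre. After release, its neck read about 3.5 mm in x from my well estimate of (0.488, 0.061). The wrist camera reads x about 1 to 2 mm high, so it should be inside the 6 mm limit.
- **Crank:** I turned it clockwise by the sleeve and met the stop about 1.6 turns on. I pulled to a steady 11.8 N, just under the 12 to 15 N asked for, which means the arm gave about 0.32 rad. The force briefly read 10.9 N and then 6.5 N before settling. I took the drop as a moving-load or noise effect and pulled on until it held steady.
- **Release:** I eased back to about 2 N before opening the fingers. The drum mark against the crank arm in the pictures shows 0.155 rad still held (0.16 expected, more than 0.08 required).
- **Clear of the scene:** the gripper is open and touches nothing, and I saw no bystander disturbed in the views I took. I did not take a final overview picture of the whole table.

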